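Ready the skiving machine for honing its knife

ROBOT

A 7-joint arm with a two-finger parallel gripper is mounted at the origin on the work surface. World frame = base frame: x ahead of the robot, y to its left, z up, the work surface at z = 0. Lengths are in m, angles in rad, forces in N, time in s.
With the tool pointing down it reaches from about 0.425 to 0.95 m from the base axis. Payload 4.7 kg.
Tool frame: the origin (TCP) lies midway between the tips of the shut fingers; the grasp point (between the pads) lies 19 mm behind it (r.grip_point_offset is the distance from the TCP to the grasp point, in m); z points along the fingers, y is the line along which they close (so a half turn about z gives the same grasp; the last joint's range is limited). The gripper opens to 87 mm and grips with 3 to 60 N. Pads are 19 mm wide; open, the fingers measure 117 mm over their backs; the gripper's body (75 mm by 190 mm) begins 51 mm behind the grasp point.
Start: joints at [-1.202, 0.469, -0.049, 1.532, 0.024, 1.141, -0.082], TCP at [0.261, 0.622, 0.223] pointing down, gripper open.
Joint ranges: [-2.59, 2.59], [-0.33, 1.99], [-1.39, 1.29], [0.1, 2.45], [-1.04, 4.18], [0.21, 1.99], [-2.66, 2.66]. Speed limits (rad/s): [2.57, 2.57, 3.14, 3.14, 3.14, 3.14, 3.14].

INTERFACE

Orientations are given as a unit quaternion [w, x, y, z].
In Python, from rig import r gives the robot as it stands.
- The arm moves only by the tool jog_arm, never from a script. Its argument "targets" is a list of rows, each an object with "rotation": the turn, a rotation vector about the tool's x, y, z in degrees, a list of three; "delta_pos": the shift along the tool's x, y, z in mm, a list of three; "fingers": the opening, from -1 (shut) to 1 (fully open). A call has 1 to 20 rows; each row is the pose to reach, as a shift and turn from the pose commanded when the call began, along the tool's axes at that moment; what a row does not reach only later rows make up. A row lasts 1/12 s, in which the tool goes at most 41.7 mm and 7.16 degrees, less where a joint would pass 70% of its speed; a pose out of reach is approached as far as the arm can. A call with a gripper value outside its range is refused whole. The fingers move at their own pace and stop on an object; the grip force is fixed at half the most. Time passes only in rows, so rows that repeat a pose let the fingers close. It gives the time, the measured TCP pose, the force, the opening and the grip force at its end, in the units of the state.
- r.sense(): the state, without advancing time (a new reading comes with each control period).
- r.camera(name): name is "scene" or "side" or "wrist"; returns a dict with "color" (480x640x3 uint8, blue, green, red), "z_map" (480x640 float32, m along the optical axis (not along the pixel's ray), 0 where there is no reading), "fov_y" (degrees; the focal length in pixels is half the picture's height over the tangent of half this angle, whatever the lens; pixels are square), "cx", "cy" (the principal point, pixels), "T" (4x4, takes a point from camera to world coordinates). Camera axes: x right, y down, z forward; pixel columns grow to the right and rows downward; lengths in m; the calibration is good to about 2 mm. A picture is of the moment at which its call begins.
- r.finish_job(): hands the job in; it is judged then, once.
The state is a dict: "clock": time; "joint_positions": joint angles; "qd": joint speeds; "tau": joint torques, N m; "eef_pos": TCP position; "ee_rot": TCP orientation; "ft_force": force on the tool from outside, world axes, zero at the start; "wrist_torque": the same for the moment, N m; "gripper_width": finger opening in m; "grasp_force": force on a finger pad.
Only numpy, scipy, OpenCV 4.12 (cv2) and the standard library are available. Lean on these libraries where they do the work, as an engineer would, in place of code of your own. Each camera call takes 0.05 s, during which the arm holds its last target. There are 200 camera calls.

TASK

Get the skiving machine ready for the saddler to hone its knife: first pick up the sharpening stone and set it down, without dropping it, on the sloped ledge of the wooden rest, lying flat along the ledge and centred on it, and let go of it while the machine's guard is still shut. Then raise the guard by its grip to 45 degrees and hold it there: it falls shut by itself, so the program finishes with the gripper still holding the guard open and still. Leave all the other things on the bench where they are.

Things in the scene. Friction and masses are not known exactly. Their poses are not given: they have to be found in the camera images.
- stone: sharpening stone, a loose plain two-layer grey bar 140 x 46 x 24 mm, about 0.34 kg, lying flat on the bench; origin under its centre, x along its length, y across its width, z up
- stone_center (a point): middle of the stone, 12 mm above its underside
- rest: dark wooden rest that carries the ledge, fixed, left or right of the machine; origin under its centre. Two steel stop pins, 8 mm thick and 12 mm high, stand below the ledge's low edge, axes at x = -30, y = -42 and +42 mm of the ledge; between them and along the high edge there is free room for a finger
- ledge: ledge on the rest, 110 mm long, 38 mm deep; origin mid upper face, 95 mm above the bench; y along it, x up the slope (away from the robot), z square off its face, leaning 20 degrees to the low side (-x). The stone goes flat on it, length along y; when centred its long side is 3 mm off the pins; friction holds it there even clear of the pins
- machine: skiving machine, green cast bed 300 x 190 mm, fixed to the bench; origin on the bench, 100 mm behind the bed's front edge (the edge facing the robot), x to the machine's back, y along the hinge line and the knife drum, z up. Steel knife drum under the guard, motor housing behind it, top 131 mm above the bench, handwheel at its -y side
- guard (a joint): angle of the steel sheet guard over the knife drum, in rad: 0 shut (plate level), growing as the front edge is lifted, 0.785 = 45 degrees, stop at 1.4. It falls shut by weight and a light spring from any angle; holding it takes about 2 to 5 N at the grip
- guard_hinge (a point): middle of the guard's hinge line, which runs along the machine's y; 135 mm above the bench, 75 mm behind the machine's origin
- guard_grip (a point): middle of the guard's grip: a black round T bar 22 mm thick and 44 mm long along the machine's y, on a 12 mm stem, 45 mm above the guard plate and 145 mm in front of the hinge (shut); it moves with the guard on an arc of 152 mm radius about the hinge line. Can be pinched over its ends or across it; free on all sides, and may turn in the fingers
- tin: flat round aluminium tin, 68 mm across, 28 mm high, origin under its centre; a bystander
- block: pale wooden rubbing block 85 x 60 x 36 mm high, origin under its centre; a bystander
- gluepot: closed can 84 mm across, 100 mm high, with a paper label, origin under its centre; a bystander
- spool_a: black spool, 60 mm across, 90 mm high, standing; a bystander
- spool_b: black spool, 60 mm across, 90 mm high, standing; a bystander
- hammer: small hammer lying on the right side of the bench; a bystander
There are look-alikes about, which are no part of the job. Leave any blue, green or yellow look-alike of the rest alone.

How it is judged:
On the way:
1. the stone lies flat and centred on the sloped ledge, released and at rest, the guard still shut (x of stone_center in the frame of ledge between -0.014 and 0.014 m and y of stone_center in the frame of ledge between -0.035 and 0.035 m and z of stone_center in the frame of ledge between 0.008 and 0.018 m and angle between the z axis of stone and the z axis of ledge, either way round below 0.12 rad and angle between the x axis of stone and the y axis of ledge, either way round below 0.25 rad and linear speed of stone below 0.03 m/s and contact force between the fingers and stone below 0.05 N and value of joint guard below 0.1 rad), for 0.3 s.
At the end, for the whole second after the job is handed in: The guard is held still by the fingers at 45 degrees (within 8), with nothing else propping it, and the stone lies at rest on the ledge, flat (within 7 degrees), along it (within 14 degrees) and centred (within 14 mm across, 35 mm along), touched no more by the fingers (x of stone_center in the frame of ledge between -0.014 and 0.014 m and y of stone_center in the frame of ledge between -0.035 and 0.035 m and z of stone_center in the frame of ledge between 0.008 and 0.018 m and angle between the z axis of stone and the z axis of ledge, either way round below 0.12 rad and angle between the x axis of stone and the y axis of ledge, either way round below 0.25 rad and linear speed of stone below 0.03 m/s and contact force between the fingers and stone below 0.05 N and value of joint guard between 0.645 and 0.925 rad and velocity of joint guard between -0.05 and 0.05 rad/s and contact force between the fingers and guard above 0.5 N and contact force between guard and stone below 0.1 N and contact force between guard and tin below 0.1 N and contact force between guard and block below 0.1 N and contact force between guard and gluepot below 0.1 N and contact force between guard and spool_a below 0.1 N and contact force between guard and spool_b below 0.1 N and contact force between guard and hammer below 0.1 N); the arm keeps its last pose, push and grip.
It fails at once if the stone is dropped or thrown (falls free faster than 0.5 m/s) (contact force between stone and anything else below 0.02 N and linear speed of stone above 0.5 m/s).
It fails at once if a bystander is shoved more than 30 mm (distance of any of tin, block, gluepot, spool_a, spool_b, hammer from where it was at the start of the episode above 0.03 m).
It also fails if it takes over 53 s, if anything falls off the work surface, if the arm or the gripper's body presses on something with over 40 N, if the wrist force passes 120 N, or if a joint passes its speed limit or range.

## Working session

There is one attempt and no reset: what is moved stays moved. The work goes in short steps, Python scripts to look and compute and a tool call to move; the robot and the scene stay as the last step left them, time stands still between calls to the robot, and variables do not carry over. Pictures are saved under pics/ and viewed, at most 10 in all, crops included, and the job is handed in when it is done.

Besides the shell and the picture viewer there is one more tool, called by a JSON object that holds its "fn" and its "kwargs". jog_arm: Moves the arm, as the interface text tells. Its arguments: {"type":"object","properties":{"targets":{"type":"array","items":{"type":"object","properties":{"rotation":{"type":"array","items":{"type":"number"}},"delta_pos":{"type":"array","items":{"type":"number"}},"fingers":{"type":"number"}}}}},"required":["targets"]}

```bash
mkdir -p pics; ls
cat > h.py <<'E'
import numpy as np, cv2
from rig import r
def grab(n):
    c=r.camera(n); np.savez('pics/%s.npz'%n,**{k:np.array(v) for k,v in c.items()}); return c
def cloud(c):
    z=c['z_map']; h,w=z.shape; f=h/2/np.tan(np.radians(float(c['fov_y']))/2)
    u,v=np.meshgrid(np.arange(w),np.arange(h))
    P=np.stack([(u-float(c['cx']))/f*z,(v-float(c['cy']))/f*z,z],-1)
    T=np.array(c['T']); W=P@T[:3,:3].T+T[:3,3]; W[z<=0]=np.nan; return W
E
python3 - <<'E'
from h import *
for n in ['scene','side']:
    c=grab(n); cv2.imwrite('pics/%s0.png'%n,c['color']); print(n,np.array(c['T']).round(3).tolist(),c['fov_y'])
print(r.sense())
E
```

```text
pics
scene [[0.55, 0.476, -0.687, 1.163], [0.835, -0.315, 0.451, -0.537], [-0.001, -0.821, -0.571, 0.692], [0.0, 0.0, 0.0, 1.0]] 55.22934301941217
side [[0.863, -0.39, 0.323, 0.124], [-0.506, -0.677, 0.534, -0.706], [0.01, -0.624, -0.781, 1.003], [0.0, 0.0, 0.0, 1.0]] 51.9837979804922
{'clock': 0.1, 'joint_positions': array([-1.20191811,  0.46935847, -0.04859943,  1.5335693 ,  0.02411927,
        1.14102386, -0.08232986]), 'qd': array([ 0.00193203, -0.00122891,  0.00268236, -0.00088332, -0.00124632,
       -0.00043598, -0.00015728]), 'tau': array([ 1.15925388e-03, -5.09172535e+01, -8.06497922e-02, -2.36827058e+01,
       -6.14012615e-02,  3.45049216e-02,  6.10906977e-05]), 'eef_pos': array([0.26125505, 0.62180003, 0.22160815]), 'ee_rot': array([-1.36595574e-04,  1.97574949e-01,  9.80287383e-01, -8.75732694e-04]), 'ft_force': array([-1.02401703,  0.31694249, -0.27111309]), 'wrist_torque': array([-0.05866785, -0.00557453, -0.06452794]), 'grasp_force': 0.0, 'gripper_width': 0.08715369029091595}
```

View pics/scene0.png

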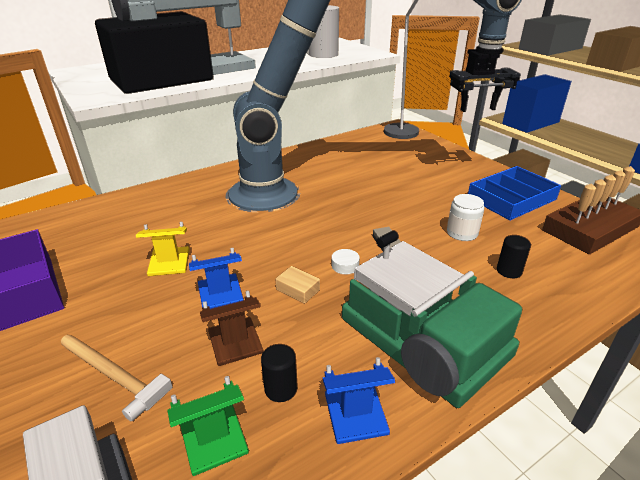

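View pics/side0.png

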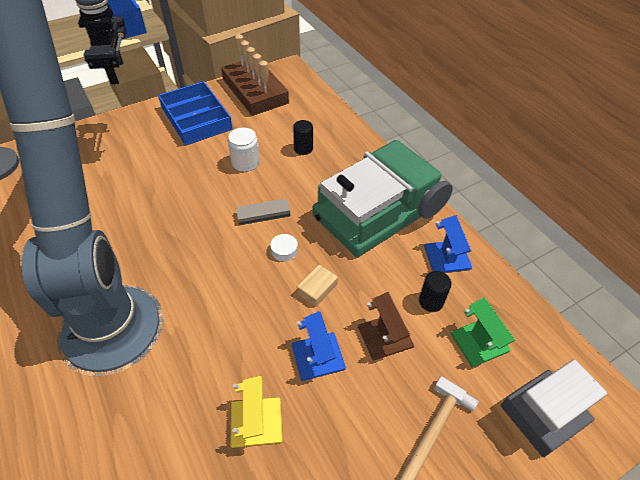

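The scene view shows the dark rest at about (232,325) and the grip at (386,238). The side view shows the stone at (263,212), the rest at (387,325) and the grip at (345,183). The stone is hidden behind the machine in the scene view.

Run:
```python
from h import *
def L(n): return dict(np.load('pics/%s.npz'%n))
S=L('side');C=L('scene');WS=cloud(S);WC=cloud(C)
def box(W,c,u0,u1,v0,v1): return W[v0:v1,u0:u1].reshape(-1,3),c['color'][v0:v1,u0:u1].reshape(-1,3).astype(int)
P,_=box(WS,S,225,300,190,230)
q=P[(P[:,2]>.018)&(P[:,2]<.032)]
print('stone',len(q),q.mean(0),cv2.minAreaRect((q[:,:2]*1000).astype(np.float32)),np.median(q[:,2]))
for nm,W,c,b in [('side',WS,S,(355,415,285,360)),('scene',WC,C,(195,265,290,365))]:
    P,K=box(W,c,*b); m=(P[:,2]>.072)&(P[:,2]<.125)
    p=P[m];k=K[m]; br=k.max(1)<110; pin=(k.min(1)>110)
    q=p[br]; 
    for _ in range(3):
        ctr=q.mean(0); n=np.linalg.svd(q-ctr)[2][2]; n*=np.sign(n[2]); d=(q-ctr)@n; 
        if _<2: q=q[abs(d)<max(.003,0)]
    print(nm,'ledge',len(q),ctr,'n',n,'tilt',np.degrees(np.arccos(n[2])),'az low',np.degrees(np.arctan2(n[1],n[0])))
    e=np.array([-n[0],-n[1],0]);e/=np.linalg.norm(e); yv=np.cross(n,np.cross([0,0,1],e)*0+0) if 0 else np.array([-e[1],e[0],0]); xv=np.cross(yv,n)
    X=(q-ctr)@xv;Y=(q-ctr)@yv; pc=lambda a:np.percentile(a,[0,1,50,99,100]).round(4)
    print(' x',pc(X),'y',pc(Y)); R=cv2.minAreaRect(np.c_[X,Y].astype(np.float32)*1000);print(R)
    print(' centre',ctr+xv*R[0][0]/1e3+yv*R[0][1]/1e3)
    pp=p[pin]; print(' pins',len(pp))
    if len(pp)>4:
        yy=(pp-ctr)@yv
        for s in (yy<yy.mean(),yy>=yy.mean()): print('  ',pp[s].mean(0).round(4),s.sum())
# rest foot
# guard plate & grip
for nm,W,c,b in [('side',WS,S,(325,365,165,205)),('scene',WC,C,(365,405,222,262))]:
    P,K=box(W,c,*b); m=(P[:,2]>.15)&(K.max(1)<90)
    q=P[m]; print(nm,'grip',len(q),np.nanmean(q,0),'zmax',q[:,2].max(),cv2.minAreaRect((q[:,:2]*1000).astype(np.float32)))
for nm,W,c,b in [('side',WS,S,(300,450,140,250)),('scene',WC,C,(340,525,230,400))]:
    P,K=box(W,c,*b); m=(P[:,2]>.105)&(P[:,2]<.145)&(K.min(1)>120)&(np.ptp(K,axis=1)<40)
    q=P[m]; print(nm,'plate',len(q),q.mean(0),cv2.minAreaRect((q[:,:2]*1000).astype(np.float32)),np.percentile(q[:,2],[2,50,98]))
    m=(K[:,1]>K[:,2]+25)&(K[:,1]>K[:,0]+15)
    q=P[m&(P[:,2]>.01)]; print(nm,'green',len(q),cv2.minAreaRect((q[:,:2]*1000).astype(np.float32)))
```

```text
stone 734 [0.4506634  0.13389243 0.02317518] ((452.5611267089844, 135.8648681640625), (53.473697662353516, 140.6009521484375), 74.3960952758789) 0.023283621423210443
side ledge 770 [ 0.52398025 -0.3375116   0.09427625] n [-0.34921102  0.06841502  0.93454323] tilt 20.845524580629768 az low 168.91539895981828
 x [-0.0339 -0.0304  0.0004  0.0189  0.0193] y [-0.0524 -0.0508 -0.0012  0.0558  0.0578]
((-7.127967834472656, 2.7923240661621094), (110.13555145263672, 52.76829147338867), 89.3499755859375)
 centre [ 0.51797997 -0.33349066  0.09173976]
 pins 34
   [ 0.4882 -0.3701  0.0928] 17
   [ 0.5052 -0.2872  0.092 ] 17
scene ledge 214 [ 0.54297139 -0.3308318   0.09212044] n [ 0.02206864 -0.00548968  0.99974139] tilt 1.3030864036003966 az low -13.96908533347854
 x [-0.1334 -0.1298  0.0221  0.0315  0.0346] y [-0.05   -0.0479 -0.003   0.0566  0.0585]
((-31.274337768554688, -25.06744384765625), (178.93345642089844, 98.52131652832031), 30.02182960510254)
 centre [ 0.57936422 -0.31405332  0.09140922]
 pins 46
   [ 0.5082 -0.2845  0.0927] 22
   [ 0.4911 -0.3665  0.093 ] 24
side grip 159 [ 0.6021820
[... 253 characters left out ...]
 -20.29901885986328), (24.07590103149414, 45.07527160644531), 8.13171672821045)
side plate 2840 [ 0.67532866 -0.02339726  0.13343173] ((708.8312377929688, -21.283935546875), (242.38011169433594, 194.7834014892578), 6.794626712799072) [0.11575762 0.13408838 0.14052109]
side green 4031 ((717.8064575195312, -13.170539855957031), (289.39141845703125, 181.85678100585938), 7.705555438995361)
scene plate 4590 [ 0.68141814 -0.0216745   0.13436629] ((673.1666259765625, -9.982772827148438), (169.7710418701172, 172.952880859375), 7.740838050842285) [0.11462937 0.13540611 0.14173677]
scene green 10135 ((730.7329711914062, -20.062049865722656), (296.4054870605469, 214.63626098632812), 7.7468461990356445)
```

```bash
cat >> h.py <<'E'
from scipy.spatial.transform import Rotation as Ro
def frame(yaw,tilt=0):
    """tool pointing down, tool y at world yaw (deg); tilt: tool z leans toward +y_tool horiz by tilt"""
    y=np.array([np.cos(np.radians(yaw)),np.sin(np.radians(yaw)),0]);z=np.array([0,0,-1.])
    R=np.c_[np.cross(y,z),y,z]; return R@Ro.from_euler('x',-tilt,degrees=True).as_matrix()
def go(p,R):
    s=r.sense(); q=s['ee_rot']; R0=Ro.from_quat([q[1],q[2],q[3],q[0]])
    print('t',s['clock'],'pos',s['eef_pos'].round(4),'yaw y',np.degrees(np.arctan2(*R0.as_matrix()[1::-1,1])).round(2),'z',R0.as_matrix()[:,2].round(3))
    print('delta',(R0.inv().apply(np.array(p)-s['eef_pos'])*1e3).round(1),'rot',np.degrees((R0.inv()*Ro.from_matrix(R)).as_rotvec()).round(2))
E
python3 - <<'E'
from h import *
S=dict(np.load('pics/side.npz'));W=cloud(S)
for n,(u0,u1,v0,v1) in dict(glue=(228,262,130,172),spool=(290,316,120,155),spool2=(418,452,270,312),blue=(290,346,312,380)).items():
    P=W[v0:v1,u0:u1].reshape(-1,3);P=P[P[:,2]>.05];print(n,np.nanmin(P,0).round(3),np.nanmax(P,0).round(3))
go([.4526,.1359,.17],frame(74.4))
E
```

```text
glue [0.455 0.302 0.05 ] [0.538 0.386 0.105]
spool [0.647 0.283 0.05 ] [0.707 0.342 0.094]
spool2 [ 0.643 -0.342  0.05 ] [ 0.704 -0.282  0.096]
blue [ 0.326 -0.358  0.076] [ 0.402 -0.244  0.105]
t 0.1 pos [0.2613 0.6218 0.2216] yaw y 67.21 z [-0.001 -0.002 -1.   ]
delta [-364.6 -373.8   52.3] rot [-0.1  -0.   -7.19]
```

{"fn": "jog_arm", "kwargs": {"targets": [{"delta_pos":[-30,-30,4],"rotation":[0,0,-1],"fingers":1},{"delta_pos":[-60,-60,8],"rotation":[0,0,-2],"fingers":1},{"delta_pos":[-90,-92,13],"rotation":[0,0,-2],"fingers":1},{"delta_pos":[-120,-123,17],"rotation":[0,0,-3],"fingers":1},{"delta_pos":[-150,-154,20],"rotation":[0,0,-3],"fingers":1},{"delta_pos":[-180,-185,25],"rotation":[0,0,-4],"fingers":1},{"delta_pos":[-210,-216,30],"rotation":[0,0,-4],"fingers":1},{"delta_pos":[-240,-246,34],"rotation":[0,0,-5],"fingers":1},{"delta_pos":[-270,-277,38],"rotation":[0,0,-6],"fingers":1},{"delta_pos":[-300,-308,43],"rotation":[0,0,-6.5],"fingers":1},{"delta_pos":[-330,-339,47],"rotation":[0,0,-7],"fingers":1},{"delta_pos":[-350,-360,50],"rotation":[0,0,-7.2],"fingers":1},{"delta_pos":[-364.5,-374,52],"rotation":[0,0,-7.2],"fingers":1},{"delta_pos":[-364.5,-374,52],"rotation":[0,0,-7.2],"fingers":1},{"delta_pos":[-364.5,-374,52],"rotation":[0,0,-7.2],"fingers":1}]}}

```text
clock: 1.35
eef_pos: [0.4527, 0.1349, 0.1702]
ee_rot: [-0.0, 0.138, 0.99, -0.0]
ft_force: [-0.2, 1.1, 0.7]
gripper_width: 0.0871
grasp_force: 0.0
```

Run:
```python
from h import *
c=grab('wrist'); cv2.imwrite('pics/wrist1.png',c['color'])
W=cloud(c); m=(W[...,2]>.017)&(W[...,2]<.032)
n,l,s,ce=cv2.connectedComponentsWithStats(m.astype(np.uint8))
for i in range(1,n):
    if s[i,4]>400:
        q=W[l==i]; print(s[i],q.mean(0).round(4),np.median(q[:,2]),cv2.minAreaRect((q[:,:2]*1000).astype(np.float32)))
go([.4526,.1359,.17],frame(74.4))
```

```text
[ 295  140   60  167 9301] [0.4494 0.1368 0.0243] 0.024275766253666675 ((453.67681884765625, 135.50143432617188), (46.05647659301758, 140.2864990234375), 73.71508026123047)
[535 159  72  97 966] [0.48   0.3195 0.025 ] 0.0254015559835033 ((485.2735900878906, 325.40362548828125), (32.15277099609375, 81.58483123779297), 58.63454818725586)
[ 121  221   85   80 5209] [ 4.428e-01 -4.000e-04  2.790e-02] 0.028258039970436577 ((444.1887512207031, -2.445453643798828), (67.10468292236328, 67.25028991699219), 58.48145294189453)
[  0 263  46  34 627] [ 0.4274 -0.1269  0.0243] 0.02422966394333076 ((427.72503662109375, -126.43659973144531), (41.462303161621094, 5.955578327178955), 25.969778060913086)
[ 176  367  134   42 1056] [0.5755 0.0229 0.0254] 0.025775886216471616 ((576.3170776367188, 23.293018341064453), (123.27973175048828, 45.108970642089844), 72.6452407836914)
t 1.4 pos [0.4523 0.1365 0.1703] yaw y 74.37 z [-0.001  0.    -1.   ]
delta [-0.4 -0.5  0.3] rot [ 0.01 -0.04 -0.03]
```

View pics/wrist1.png

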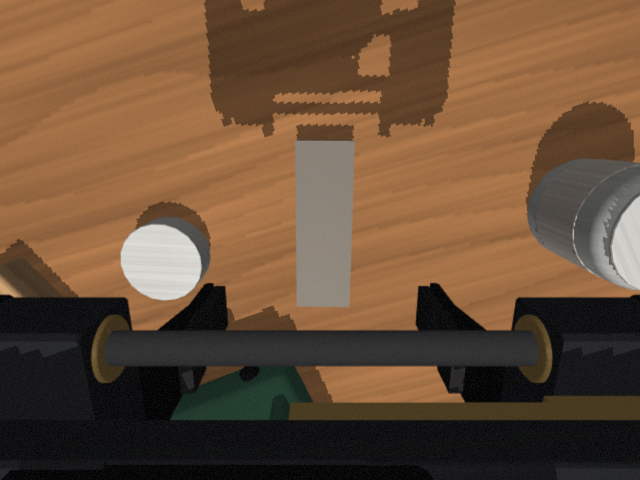

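Wrist view: the stone is at (325,223), between the fingers, measuring 46 x 140 mm with its centre at (0.4537, 0.1355) and yaw 73.7°. The tin is clear at left, (165,260).

{"fn": "jog_arm", "kwargs": {"targets": [{"delta_pos":[-1.5,-0.5,35],"rotation":[0,0,0.7],"fingers":1},{"delta_pos":[-1.5,-0.5,70],"rotation":[0,0,0.7],"fingers":1},{"delta_pos":[-1.5,-0.5,105],"rotation":[0,0,0.7],"fingers":1},{"delta_pos":[-1.5,-0.5,135],"rotation":[0,0,0.7],"fingers":1},{"delta_pos":[-1.5,-0.5,155],"rotation":[0,0,0.7],"fingers":1},{"delta_pos":[-1.5,-0.5,166],"rotation":[0,0,0.7],"fingers":1},{"delta_pos":[-1.5,-0.5,166],"rotation":[0,0,0.7],"fingers":1},{"delta_pos":[-1.5,-0.5,166],"rotation":[0,0,0.7],"fingers":-1},{"delta_pos":[-1.5,-0.5,166],"rotation":[0,0,0.7],"fingers":-1},{"delta_pos":[-1.5,-0.5,166],"rotation":[0,0,0.7],"fingers":-1},{"delta_pos":[-1.5,-0.5,166],"rotation":[0,0,0.7],"fingers":-1},{"delta_pos":[-1.5,-0.5,166],"rotation":[0,0,0.7],"fingers":-1},{"delta_pos":[-1.5,-0.5,166],"rotation":[0,0,0.7],"fingers":-1},{"delta_pos":[-1.5,-0.5,166],"rotation":[0,0,0.7],"fingers":-1},{"delta_pos":[-1.5,-0.5,166],"rotation":[0,0,0.7],"fingers":-1}]}}

```text
clock: 2.65
eef_pos: [0.4542, 0.1356, 0.0048]
ee_rot: [0.0, 0.142, 0.99, 0.0]
ft_force: [-0.5, -0.6, 2.6]
gripper_width: 0.0461
grasp_force: 30.0
```

Run:
```python
from h import *
R=frame(-11.6,20); o=np.array([.5265,-.334,.095]); n=-R[:,2]; print(n,R)
go(o+n*.13,R)
```

```text
[-0.33503447  0.0687727   0.93969262] [[ 0.20107792  0.92049963  0.33503447]
 [ 0.97957525 -0.18895144 -0.0687727 ]
 [ 0.          0.34202014 -0.93969262]]
t 2.65 pos [0.4542 0.1356 0.0048] yaw y 73.7 z [ 0.001  0.001 -1.   ]
delta [-157.  -434.  -212.5] rot [-16.1  -14.88  84.36]
```

{"fn": "jog_arm", "kwargs": {"targets": [{"delta_pos":[0,0,-15],"fingers":-1,"rotation":[0,0,0]},{"delta_pos":[0,0,-50],"fingers":-1,"rotation":[0,0,0]},{"delta_pos":[0,0,-90],"fingers":-1,"rotation":[0,0,0]},{"delta_pos":[0,0,-130],"fingers":-1,"rotation":[0,0,0]},{"delta_pos":[0,0,-170],"fingers":-1,"rotation":[0,0,0]},{"delta_pos":[-11,-31,-195],"fingers":-1,"rotation":[-1.1,-1.1,6]},{"delta_pos":[-22,-62,-212],"fingers":-1,"rotation":[-2.3,-2.1,12]},{"delta_pos":[-34,-93,-212],"fingers":-1,"rotation":[-3.4,-3.2,18]},{"delta_pos":[-45,-124,-212],"fingers":-1,"rotation":[-4.6,-4.3,24]},{"delta_pos":[-56,-155,-212],"fingers":-1,"rotation":[-5.7,-5.3,30]},{"delta_pos":[-67,-186,-212],"fingers":-1,"rotation":[-6.9,-6.4,36]},{"delta_pos":[-78,-217,-212],"fingers":-1,"rotation":[-8,-7.4,42]},{"delta_pos":[-90,-248,-212],"fingers":-1,"rotation":[-9.2,-8.5,48]},{"delta_pos":[-101,-279,-212],"fingers":-1,"rotation":[-10.3,-9.6,54]},{"delta_pos":[-112,-310,-212],"fingers":-1,"rotation":[-11.5,-10.6,60]},{"delta_pos":[-123,-341,-212],"fingers":-1,"rotation":[-12.6,-11.7,66]},{"delta_pos":[-134,-372,-212],"fingers":-1,"rotation":[-13.8,-12.7,72]},{"delta_pos":[-146,-403,-212],"fingers":-1,"rotation":[-14.9,-13.8,78]},{"delta_pos":[-157,-434,-212.5],"fingers":-1,"rotation":[-16.1,-14.9,84.4]},{"delta_pos":[-157,-434,-212.5],"fingers":-1,"rotation":[-16.1,-14.9,84.4]}]}}

```text
clock: 4.32
eef_pos: [0.4805, -0.3318, 0.2168]
ee_rot: [0.137, 0.767, 0.618, 0.107]
ft_force: [0.4, -0.9, -3.0]
gripper_width: 0.0456
grasp_force: 30.0
```

{"fn": "jog_arm", "kwargs": {"targets": [{"delta_pos":[0,0,0],"rotation":[0,0,0],"fingers":-1},{"delta_pos":[0,0,0],"rotation":[0,0,0],"fingers":-1},{"delta_pos":[0,0,0],"rotation":[0,0,0],"fingers":-1}]}}

```text
clock: 4.57
eef_pos: [0.4827, -0.3234, 0.2162]
ee_rot: [0.133, 0.763, 0.623, 0.109]
ft_force: [0.4, -0.3, -2.9]
gripper_width: 0.0458
grasp_force: 30.0
```

Run:
```python
from h import *
R=frame(-11.6,20); o=np.array([.5265,-.334,.095]); n=-R[:,2]
go(o+n*.13,R)
c=grab('wrist'); cv2.imwrite('pics/wrist2.png',c['color'])
W=cloud(c); Q=(W-o)@R   # cols: ledge y(+), ledge x, -ledge z
K=c['color'].astype(int)
m=abs(Q[...,2])<.006; m&=(abs(Q[...,0])<.09)&(abs(Q[...,1])<.06)
q=Q[m]*1e3; print('ledge pts',len(q)); 
if len(q): print(cv2.minAreaRect(q[:,:2].astype(np.float32)),np.percentile(q,[1,50,99],axis=0).round(1))
m=(Q[...,2]<-.06)&(Q[...,2]>-.15)&(abs(Q[...,0])<.09)&(abs(Q[...,1])<.03)&(np.ptp(K,axis=2)<30)&(K.min(2)>70)
q=Q[m]*1e3; print('stone',len(q),np.percentile(q,[1,50,99],axis=0).round(1)) if len(q) else 0
```

```text
t 4.5667 pos [ 0.4827 -0.3234  0.2162] yaw y -11.5 z [ 0.333 -0.067 -0.94 ]
delta [-1.6  0.8 -0.7] rot [-0.12 -0.07  0.1 ]
ledge pts 0
stone 25064 [[ -35.2  -22.9 -149.8]
 [  32.6   -0.5 -148.6]
 [  71.1   21.9 -147.1]]
```

View pics/wrist2.png

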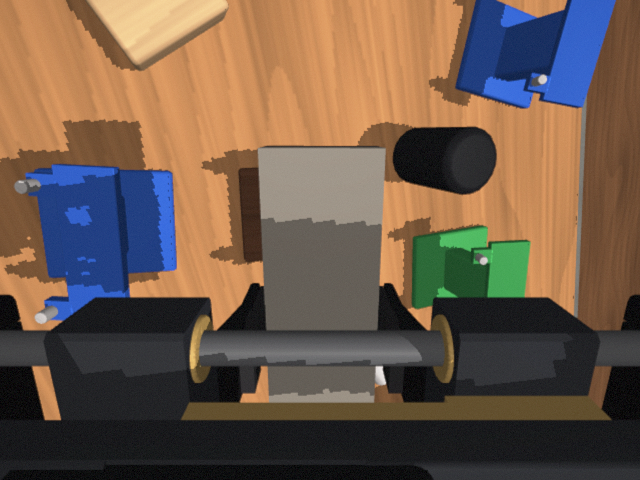

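The wrist view shows the stone held square at (320,270) and hiding the ledge, so I'll refine the ledge from the stored views.

Run:
```python
from h import *
R=frame(-11.6,20); o=np.array([.5265,-.334,.095])
for nm in ['side','scene']:
    c=dict(np.load('pics/%s.npz'%nm)); Q=(cloud(c)-o)@R*1e3; K=c['color'].astype(int)
    b=(K.max(2)<110)&(abs(Q[...,0])<75)&(abs(Q[...,1])<35)
    m=b&(abs(Q[...,2])<4); q=Q[m]
    print(nm,m.sum(),'y',np.percentile(q[:,0],[.5,50,99.5]).round(1),'z',np.median(q[:,2]).round(1))
    for y in (-40,-20,0,20,40):
        s=q[abs(q[:,0]-y)<10]; print('  y',y,'x',np.percentile(s[:,1],[1,99]).round(1),'z',np.median(s[:,2]).round(1))
    m=(K.min(2)>110)&(np.ptp(K,axis=2)<40)&(abs(Q[...,0])<60)&(abs(Q[...,1]+30)<12)&(Q[...,2]>-20)&(Q[...,2]<6)
    q=Q[m]
    for s in (q[:,0]<0,q[:,0]>0): print('  pin',s.sum(),q[s].mean(0).round(1))
```

```text
side 822 y [-55.2  -5.4  52.3] z 0.1
  y -40 x [-33.4  17.2] z 0.2
  y -20 x [-19.   17.3] z -0.3
  y 0 x [-19.3  17.3] z -0.0
  y 20 x [-18.5  16.4] z 0.1
  y 40 x [-32.7  16.4] z -0.1
  pin 17 [-43.1 -29.2  -8.3]
  pin 17 [ 41.5 -29.4  -7.5]
scene 515 y [-51.    2.6  56.8] z -0.5
  y -40 x [-33.1  21. ] z -0.5
  y -20 x [-15.5  20.5] z -0.4
  y 0 x [-15.4  21.1] z -0.6
  y 20 x [-16.1  21. ] z -0.5
  y 40 x [-28.6  20.8] z -0.5
  pin 22 [-38.9 -26.9  -7.6]
  pin 22 [ 44.8 -27.   -7.4]
```

{"fn": "jog_arm", "kwargs": {"targets": [{"delta_pos":[-1.5,3.3,30],"rotation":[0,0,0],"fingers":-1},{"delta_pos":[-1.5,3.3,60],"rotation":[0,0,0],"fingers":-1},{"delta_pos":[-1.5,3.3,85],"rotation":[0,0,0],"fingers":-1},{"delta_pos":[-1.5,3.3,105],"rotation":[0,0,0],"fingers":-1},{"delta_pos":[-1.5,3.3,115],"rotation":[0,0,0],"fingers":-1},{"delta_pos":[-1.5,3.3,120],"rotation":[0,0,0],"fingers":-1},{"delta_pos":[-1.5,3.3,120],"rotation":[0,0,0],"fingers":-1},{"delta_pos":[-1.5,3.3,120],"rotation":[0,0,0],"fingers":-1},{"delta_pos":[-1.5,3.3,120],"rotation":[0,0,0],"fingers":-1}]}}

```text
clock: 5.37
eef_pos: [0.5261, -0.3361, 0.1068]
ee_rot: [0.136, 0.763, 0.622, 0.11]
ft_force: [0.4, 0.2, -2.4]
gripper_width: 0.0457
grasp_force: 30.0
```

Run:
```python
from h import *
R=frame(-11.6,20); o=np.array([.5265,-.334,.095])
go(o+.0025*R[:,1]-R[:,2]*.005,R); print(r.sense()['ft_force'])
```

```text
t 5.3667 pos [ 0.5261 -0.3361  0.1068] yaw y -11.62 z [ 0.337 -0.071 -0.939]
delta [ 2.1 -1.6  6.1] rot [ 0.11  0.08 -0.02]
[ 0.42768284  0.19675721 -2.43873149]
```

{"fn": "jog_arm", "kwargs": {"targets": [{"delta_pos":[2,-1,2],"rotation":[0,0,0],"fingers":-1},{"delta_pos":[2,-1,4],"rotation":[0,0,0],"fingers":-1},{"delta_pos":[2,-1,5],"rotation":[0,0,0],"fingers":-1},{"delta_pos":[2,-1,5],"rotation":[0,0,0],"fingers":-1},{"delta_pos":[2,-1,5],"rotation":[0,0,0],"fingers":-1}]}}

```text
clock: 5.78
eef_pos: [0.5269, -0.3337, 0.1004]
ee_rot: [0.135, 0.763, 0.622, 0.109]
ft_force: [0.8, 0.0, -3.0]
gripper_width: 0.0457
grasp_force: 30.0
```

{"fn": "jog_arm", "kwargs": {"targets": [{"delta_pos":[0,0,0.7],"rotation":[0,0,0],"fingers":-1},{"delta_pos":[0,0,1.2],"rotation":[0,0,0],"fingers":-1},{"delta_pos":[0,0,1.2],"rotation":[0,0,0],"fingers":-1},{"delta_pos":[0,0,1.2],"rotation":[0,0,0],"fingers":-1}]}}

```text
clock: 6.12
eef_pos: [0.527, -0.3338, 0.1002]
ee_rot: [0.135, 0.763, 0.622, 0.11]
ft_force: [-5.3, 3.4, 6.9]
gripper_width: 0.0456
grasp_force: 30.0
```

{"fn": "jog_arm", "kwargs": {"targets": [{"delta_pos":[0,0,0],"rotation":[0,0,0],"fingers":0.5},{"delta_pos":[0,0,0],"rotation":[0,0,0],"fingers":0.5},{"delta_pos":[0,0,0],"rotation":[0,0,0],"fingers":0.5},{"delta_pos":[0,0,0],"rotation":[0,0,0],"fingers":0.5},{"delta_pos":[0,0,0],"rotation":[0,0,0],"fingers":0.5},{"delta_pos":[0,0,0],"rotation":[0,0,0],"fingers":0.5},{"delta_pos":[0,0,-10],"rotation":[0,0,0],"fingers":0.5},{"delta_pos":[0,0,-25],"rotation":[0,0,0],"fingers":0.5},{"delta_pos":[0,0,-50],"rotation":[0,0,0],"fingers":0.5},{"delta_pos":[0,0,-80],"rotation":[0,0,0],"fingers":0.5},{"delta_pos":[0,0,-115],"rotation":[0,0,0],"fingers":0.5},{"delta_pos":[0,0,-150],"rotation":[0,0,0],"fingers":1},{"delta_pos":[0,0,-170],"rotation":[0,0,0],"fingers":1},{"delta_pos":[0,0,-170],"rotation":[0,0,0],"fingers":1},{"delta_pos":[0,0,-170],"rotation":[0,0,0],"fingers":1}]}}

```text
clock: 7.37
eef_pos: [0.4705, -0.3223, 0.2606]
ee_rot: [0.136, 0.763, 0.622, 0.111]
ft_force: [0.5, 0.3, -0.0]
gripper_width: 0.0831
grasp_force: 0.0
```

Run:
```python
from h import *
R=frame(-11.6,20); o=np.array([.5265,-.334,.095])+.0008*R[:,1]+.0007*R[:,0]
for nm in ['side','scene','wrist']:
    c=grab(nm); Q=(cloud(c)-o)@R*1e3; K=c['color'].astype(int)
    if nm=='side': cv2.imwrite('pics/side3.png',c['color'])
    m=(abs(Q[...,0])<90)&(abs(Q[...,1])<45)&(abs(Q[...,2]+24)<5)&(np.ptp(K,axis=2)<40)
    q=Q[m]; print(nm,len(q),np.percentile(q,[1,50,99],axis=0).round(1).tolist(),cv2.minAreaRect(q[:,:2].astype(np.float32)),'n',np.linalg.svd(q-q.mean(0),full_matrices=False)[2][2].round(3))
# grip approach: bar ends pinched, closing along machine y (yaw 97.7 or -82.3)
b=np.array([.6055,-.0218,.181])
go(b+[0,0,.10],frame(-82.3))
go(b+[0,0,.10],frame(97.7))
print(r.sense()['joint_positions'].round(2))
```

```text
side 1361 [[-70.4, -22.0, -27.6], [-7.3, 0.3, -23.9], [67.6, 22.1, -20.0]] ((-0.6362762451171875, 0.09841537475585938), (142.2425994873047, 45.30618667602539), 0.2673759460449219) n [-0.001  0.    -1.   ]
scene 842 [[-64.9, -20.4, -25.9], [0.9, 10.1, -24.4], [70.2, 26.3, -19.2]] ((2.8826446533203125, 2.724802017211914), (138.68890380859375, 51.281272888183594), 0.5892658829689026) n [ 0.002 -0.054  0.999]
wrist 9058 [[-68.4, -20.7, -25.7], [6.2, 1.4, -24.1], [68.4, 24.0, -22.5]] ((-0.7239913940429688, 1.6723785400390625), (139.8212127685547, 45.92918014526367), 0.0963556095957756) n [0.002 0.    1.   ]
t 7.5167 pos [ 0.4701 -0.3213  0.2576] yaw y -11.6 z [ 0.332 -0.068 -0.941]
delta [320.7  76.1   2.6] rot [ 17.25 -12.23  69.95]
t 7.5167 pos [ 0.4701 -0.3213  0.2576] yaw y -11.6 z [ 0.332 -0.068 -0.941]
delta [320.7  76.1   2.6] rot [  13.4    18.9  -108.06]
[-0.03  0.12  0.69  2.   -0.34  0.75  0.66]
```

View pics/side3.png

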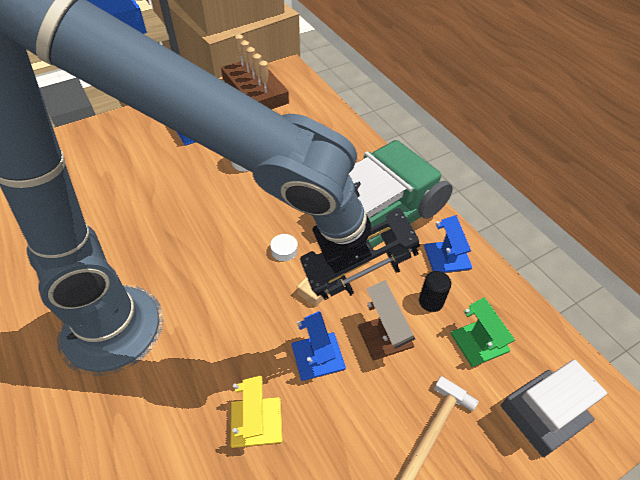

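Side view: the stone lies flat on the dark rest at (388,312), square and centred within about 2 mm in all three views, and the bystanders are untouched. Next is the guard grip.

{"fn": "jog_arm", "kwargs": {"targets": [{"delta_pos":[25,6,0],"rotation":[1.3,-0.9,5.4],"fingers":1},{"delta_pos":[50,12,0],"rotation":[2.7,-1.9,10.8],"fingers":1},{"delta_pos":[74,18,0],"rotation":[4,-2.8,16.1],"fingers":1},{"delta_pos":[99,23,0],"rotation":[5.3,-3.8,21.5],"fingers":1},{"delta_pos":[123,29,1],"rotation":[6.6,-4.7,26.9],"fingers":1},{"delta_pos":[148,35,1],"rotation":[8,-5.6,32.3],"fingers":1},{"delta_pos":[173,41,1],"rotation":[9.3,-6.6,37.7],"fingers":1},{"delta_pos":[197,47,1],"rotation":[10.6,-7.5,43],"fingers":1},{"delta_pos":[222,53,1],"rotation":[11.9,-8.5,48.4],"fingers":1},{"delta_pos":[247,59,2],"rotation":[13.3,-9.4,53.8],"fingers":1},{"delta_pos":[271,64,2],"rotation":[14.6,-10.3,59.2],"fingers":1},{"delta_pos":[296,70,2],"rotation":[15.9,-11.3,64.6],"fingers":1},{"delta_pos":[321,76,2.5],"rotation":[17.2,-12.2,70],"fingers":1},{"delta_pos":[321,76,2.5],"rotation":[17.2,-12.2,70],"fingers":1},{"delta_pos":[321,76,2.5],"rotation":[17.2,-12.2,70],"fingers":1},{"delta_pos":[321,76,2.5],"rotation":[17.2,-12.2,70],"fingers":1}]}}

```text
clock: 8.85
eef_pos: [0.6053, -0.0229, 0.2808]
ee_rot: [0.001, 0.998, 0.067, 0.0]
ft_force: [-0.6, -0.4, 0.2]
gripper_width: 0.0871
grasp_force: 0.0
```

Run:
```python
from h import *
b=np.array([.6055,-.0218,.181])
c=grab('wrist'); cv2.imwrite('pics/wrist4.png',c['color']); W=cloud(c); K=c['color'].astype(int)
m=(W[...,2]>.165)&(W[...,2]<.2)&(np.linalg.norm(W[...,:2]-b[:2],axis=2)<.05)&(K.max(2)<100)
q=W[m]; print(len(q),q.mean(0).round(4),q[:,2].max(),cv2.minAreaRect((q[:,:2]*1000).astype(np.float32)))
m=(W[...,2]>.12)&(W[...,2]<.15); q=W[m]; print('plate',len(q),q.mean(0).round(3),cv2.minAreaRect((q[:,:2]*1000).astype(np.float32)),np.median(q[:,2]))
go(b-[0,0,.019],frame(-82.3))
```

```text
1891 [ 0.6081 -0.0219  0.1882] 0.1922874641250653 ((606.6030883789062, -22.089385986328125), (20.769182205200195, 44.025047302246094), 7.503448486328125)
plate 45654 [ 0.689 -0.011  0.135] ((683.052490234375, -31.724037170410156), (184.93359375, 208.82603454589844), 8.026623725891113) 0.13505767320781611
t 8.9 pos [ 0.6052 -0.0235  0.2813] yaw y -82.44 z [ 0.001 -0.002 -1.   ]
delta [  0.4  -1.9 119.3] rot [ 0.14 -0.05 -0.14]
```

View pics/wrist4.png

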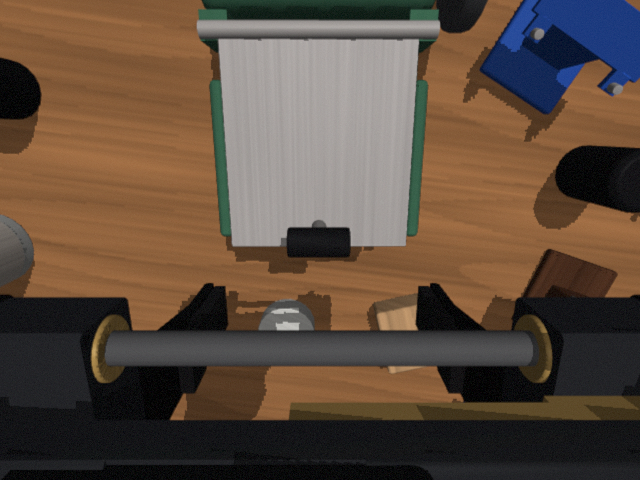

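The wrist view shows the black bar at (319,242), centred between the fingers, with the guard shut. I'll descend and pinch its ends.

{"fn": "jog_arm", "kwargs": {"targets": [{"delta_pos":[1,-2,30],"rotation":[0,0,0],"fingers":1},{"delta_pos":[1,-2,60],"rotation":[0,0,0],"fingers":1},{"delta_pos":[1,-2,85],"rotation":[0,0,0],"fingers":1},{"delta_pos":[1,-2,105],"rotation":[0,0,0],"fingers":1},{"delta_pos":[1,-2,115],"rotation":[0,0,0],"fingers":1},{"delta_pos":[1,-2,119],"rotation":[0,0,0],"fingers":1},{"delta_pos":[1,-2,119],"rotation":[0,0,0],"fingers":1},{"delta_pos":[1,-2,119],"rotation":[0,0,0],"fingers":1},{"delta_pos":[1,-2,119],"rotation":[0,0,0],"fingers":-1},{"delta_pos":[1,-2,119],"rotation":[0,0,0],"fingers":-1},{"delta_pos":[1,-2,119],"rotation":[0,0,0],"fingers":-1},{"delta_pos":[1,-2,119],"rotation":[0,0,0],"fingers":-1},{"delta_pos":[1,-2,119],"rotation":[0,0,0],"fingers":-1},{"delta_pos":[1,-2,119],"rotation":[0,0,0],"fingers":-1},{"delta_pos":[1,-2,119],"rotation":[0,0,0],"fingers":-1},{"delta_pos":[1,-2,119],"rotation":[0,0,0],"fingers":-1},{"delta_pos":[1,-2,119],"rotation":[0,0,0],"fingers":-1}]}}

```text
clock: 10.32
eef_pos: [0.6072, -0.0207, 0.1634]
ee_rot: [0.001, 0.998, 0.066, 0.002]
ft_force: [0.1, -1.3, 0.7]
gripper_width: 0.0435
grasp_force: 30.0
```

Run:
```python
from h import *
go([.6063,-.022,.162],frame(-82.3))
for a in range(0,46,3):
    t=np.radians(a); d=np.array([-145*np.cos(t)+45*np.sin(t)+145,145*np.sin(t)+45*np.cos(t)-45]); print(a,d.round(0))
```

```text
t 10.3167 pos [ 0.6072 -0.0207  0.1634] yaw y -82.38 z [ 0.003 -0.002 -1.   ]
delta [-1.   1.1  1.4] rot [ 0.13 -0.18 -0.08]
0 [0. 0.]
3 [3. 8.]
6 [ 5. 15.]
9 [ 9. 22.]
12 [13. 29.]
15 [17. 36.]
18 [21. 43.]
21 [26. 49.]
24 [31. 55.]
27 [36. 61.]
30 [42. 66.]
33 [48. 72.]
36 [54. 77.]
39 [61. 81.]
42 [67. 85.]
45 [74. 89.]
```

{"fn": "jog_arm", "kwargs": {"targets": [{"delta_pos":[3,0,-8],"rotation":[0,0,0],"fingers":-1},{"delta_pos":[5,0,-15],"rotation":[0,0,0],"fingers":-1},{"delta_pos":[9,0,-22],"rotation":[0,0,0],"fingers":-1},{"delta_pos":[13,0,-29],"rotation":[0,0,0],"fingers":-1},{"delta_pos":[17,0,-36],"rotation":[0,0,0],"fingers":-1},{"delta_pos":[21,0,-43],"rotation":[0,0,0],"fingers":-1},{"delta_pos":[26,0,-49],"rotation":[0,0,0],"fingers":-1},{"delta_pos":[31,0,-55],"rotation":[0,0,0],"fingers":-1},{"delta_pos":[36,0,-61],"rotation":[0,0,0],"fingers":-1},{"delta_pos":[42,0,-66],"rotation":[0,0,0],"fingers":-1},{"delta_pos":[48,0,-72],"rotation":[0,0,0],"fingers":-1},{"delta_pos":[54,0,-77],"rotation":[0,0,0],"fingers":-1},{"delta_pos":[61,0,-81],"rotation":[0,0,0],"fingers":-1},{"delta_pos":[67,0,-85],"rotation":[0,0,0],"fingers":-1},{"delta_pos":[74,0,-89],"rotation":[0,0,0],"fingers":-1},{"delta_pos":[74,0,-89],"rotation":[0,0,0],"fingers":-1},{"delta_pos":[74,0,-89],"rotation":[0,0,0],"fingers":-1},{"delta_pos":[74,0,-89],"rotation":[0,0,0],"fingers":-1},{"delta_pos":[74,0,-89],"rotation":[0,0,0],"fingers":-1},{"delta_pos":[74,0,-89],"rotation":[0,0,0],"fingers":-1}]}}

```text
clock: 11.98
eef_pos: [0.6806, -0.0109, 0.2533]
ee_rot: [0.001, 0.998, 0.066, 0.002]
ft_force: [-1.1, -3.6, -3.0]
gripper_width: 0.0435
grasp_force: 30.0
```

Run:
```python
from h import *
x=np.array([.991,.134]); h=np.array([.6063,-.022])+.145*x
s=r.sense(); print(s['eef_pos'],'delta',s['eef_pos']-[.6072,-.0207,.1634],s['ft_force'],np.abs(s['qd']).max())
for nm in ['side','scene']:
    c=grab(nm); W=cloud(c); K=c['color'].astype(int)
    X=(W[...,:2]-h)@x; Y=(W[...,:2]-h)@np.array([-x[1],x[0]]); Z=W[...,2]-.135
    a=np.degrees(np.arctan2(Z,-X)); m=(abs(Y)<.085)&(X<-.03)&(X>-.16)&(Z>.02)&(K.min(2)>90)&(np.ptp(K,axis=2)<40)
    print(nm,m.sum(),np.percentile(a[m],[10,50,90]).round(1))
    R=frame(-11.6,20); o=np.array([.5265,-.334,.095]); Q=(W-o)@R*1e3
    m=(abs(Q[...,0])<90)&(abs(Q[...,1])<45)&(abs(Q[...,2]+24)<5)&(np.ptp(K,axis=2)<40); print(' stone',cv2.minAreaRect(Q[m][:,:2].astype(np.float32)))
    cv2.imwrite('pics/%s5.png'%nm,c['color'])
```

```text
[ 0.68059394 -0.01088593  0.25334353] delta [0.07339394 0.00981407 0.08994353] [-1.13908566 -3.63318701 -2.98202654] 0.002425984304573573
side 2080 [34.8 43.6 79.1]
 stone ((0.17105865478515625, 0.9163684844970703), (142.7349395751953, 45.344303131103516), 0.31935590505599976)
scene 5469 [43.3 45.3 84. ]
 stone ((3.6107254028320312, 3.4051570892333984), (138.5177764892578, 50.295166015625), 0.28671878576278687)
```

View pics/scene5.png

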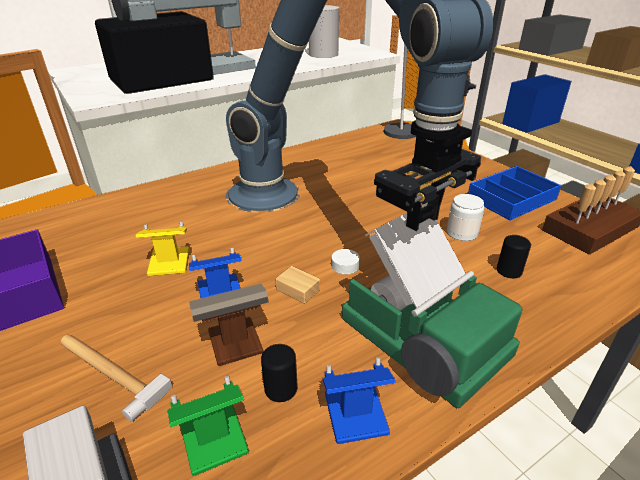

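The scene view shows the guard held open at about 45° by the gripper at (420,225), and the stone flat on the dark rest at (230,303). Everything is still, so I'm handing in.

```bash
python3 -c "
from rig import r
print(r.finish_job())"
```

```text
the job is handed in; nothing more can be done
None
```

I handed the job in at about 12 s: the stone lies flat on the ledge, centred to within about 4 mm and released while the guard was shut, and the gripper holds the guard still at about 45°; no result came back.

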